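# Put the measured optics away in their trays

## Robot

A 7-joint arm with a two-finger parallel gripper is mounted at the origin on the work surface. World frame = base frame: x ahead of the robot, y to its left, z up, the work surface at z = 0. Lengths are in m, angles in rad, forces in N, time in s.
With the tool pointing down it reaches from about 0.425 to 0.925 m from the base axis. Payload 6.8 kg.
Tool frame: the origin (TCP) lies at the very end of the fingers, on their centre line; the grasp point (between the pads) lies manip.grip_depth behind it (manip.grip_depth is the distance from the TCP to the grasp point, in m); z points along the fingers, y is the line along which they close (so a half turn about z gives the same grasp; the last joint's range is limited). The gripper opens to 85 mm and grips with 20 to 120 N. Pads are 22 mm wide; open, the fingers measure 114 mm over their backs; the gripper's body (76 mm by 85 mm) begins 54 mm behind the grasp point. The pads swing forward as they close: fully open they stand 13 mm farther back than shut.
Start: joints at [-1.45, 0.477, 0.022, 1.555, -0.011, 1.109, -0.083], TCP at [0.153, 0.657, 0.231] pointing down, gripper open.
Joint ranges: [-2.96, 2.96], [-0.34, 2.1], [-1.41, 1.46], [0.24, 2.44], [-1.37, 4.51], [0.17, 1.92], [-2.96, 2.96]. Speed limits (rad/s): [2.39, 2.39, 3.14, 3.14, 3.14, 3.14, 3.14].

## Interface

Orientations are given as a rotation vector (axis times angle).
In Python, from rig import manip gives the robot as it stands.
- The arm moves only by the shell command python3 -m pendant 'ROWS'. ROWS is JSON, a list of rows, each an object with "jaw": the opening, from 0 (shut) to 1 (fully open); "travel": the shift along the world's x, y, z normalised to -1 to 1, where 1 is 600 mm, a list of three; "angular": the turn, a rotation vector about the world's x, y, z normalised to -1 to 1, where 1 is pi/2 rad, a list of three. In form: [{"jaw": jaw, "travel": [tx, ty, tz], "angular": [wx, wy, wz]}, ...]. A call has 1 to 20 rows; each row is the pose to reach, as a shift and turn from the pose commanded when the call began; what a row does not reach only later rows make up. A row lasts 1/8 s, in which the tool goes at most 62.5 mm and 10.7 degrees, less where a joint would pass 70% of its speed; a pose out of reach is approached as far as the arm can. A call with a number of a shift or a turn outside -1 to 1 is refused whole. A call with a gripper value outside its range is refused whole. The fingers move at their own pace and stop on an object; the grip force is fixed at half the most. Time passes only in rows, so rows that repeat a pose let the fingers close. It gives the time, the measured TCP pose, the force, the opening and the grip force at its end, in the units of the state.
- manip.sense(): the state, without advancing time (a new reading comes with each control period).
- manip.get_image(name): name is "scene" or "top" or "wrist"; returns the picture (420x560x3 uint8, red, green, blue); there is no depth.
- manip.camera_info(name): a dict with "fx", "fy", "cx", "cy" (pixels), "R" (3x3) and "t" (3): a world point X has camera coordinates R X + t. Camera axes: x right, y down, z forward; pixel columns grow to the right and rows downward; lengths in m; the calibration is good to about 2 mm. The wrist camera is an equidistant fisheye: a pixel r from the principal point sees the ray r / f radians off the axis. A picture is of the moment at which its call begins: read the wrist's pose just before it. camera_info takes no time and is no camera call; for the wrist camera it gives the pose at the moment of the call.
- manip.sign_off(): hands the job in; it is judged then, once.
The state is a dict: "time_s": time; "q": joint angles; "joint_vel": joint speeds; "tau": joint torques, N m; "eef_pos": TCP position; "eef_rot": TCP orientation; "ft_force": force on the tool from outside, world axes, zero at the start; "torque": the same for the moment, N m; "opening": finger opening in m; "finger_force": force on a finger pad.
Only numpy, scipy, OpenCV 4.12 (cv2) and the standard library are available. Lean on these libraries where they do the work, as an engineer would, in place of code of your own. Each camera call takes 0.05 s, during which the arm holds its last target. There are 200 camera calls.

## Task

The five mounted optics on the bench have been measured: put each one away in the tray whose pockets have its shape - the two round cells in the round pockets, the two square cells in the square pockets, the bar cell in the oblong pocket - one to a pocket, glass side up and lying flat on the pocket floor. Set them down gently, never drop or fling them, and leave the bottle and the loupe where they stand.

Things in the scene. Friction and masses are not known exactly. Their poses are not given: they have to be found in the camera images.
- round_cell_a: Round lens cell: solid black cylinder, 44 mm diameter, 24 mm tall, with a shallow pale blue-grey glass lens (2.5 mm more) in its top; about 80 g. It stands loose on the bench. Origin: centre of its underside; z up; yaw has no meaning. The two round cells are alike.
- round_cell_b: Round lens cell: solid black cylinder, 44 mm diameter, 24 mm tall, with a shallow pale blue-grey glass lens (2.5 mm more) in its top; about 80 g. It stands loose on the bench. Origin: centre of its underside; z up; yaw has no meaning. The two round cells are alike.
- square_cell_a: Square window cell: solid black block, 40 x 40 mm, 24 mm tall, with a square pale blue-grey glass pane in its top; about 90 g. It stands loose on the bench. Origin: centre of its underside; x and y square to its sides, z up. The two square cells are alike.
- square_cell_b: Square window cell: solid black block, 40 x 40 mm, 24 mm tall, with a square pale blue-grey glass pane in its top; about 90 g. It stands loose on the bench. Origin: centre of its underside; x and y square to its sides, z up. The two square cells are alike.
- bar_cell: Bar cell: solid black block 70 (its x) x 22 (its y) x 24 mm tall with a narrow strip of pale blue-grey glass along its top; about 80 g. It stands loose on the bench. Origin: centre of its underside; x along its length, z up.
- tray_round: Fixed white tray on the bench, 150 (its x) x 76 (its y) x 12 mm high, x pointing away from the robot within 0.2 rad. Tray for round cells: two round pockets of 60 mm diameter, centred at x = +35 and -35 mm on the tray's x axis (y = 0). Grey pocket floor 4 mm above the bench, pockets 8 mm deep: a seated cell stands 16 mm proud. Origin: centre of the underside, z up.
- tray_square: Fixed white tray on the bench, 150 (its x) x 76 (its y) x 12 mm high, x pointing away from the robot within 0.2 rad. Tray for square cells: two square pockets of 56 x 56 mm square to the tray, centred at x = +35 and -35 mm on the tray's x axis (y = 0). Grey pocket floor 4 mm above the bench, pockets 8 mm deep: a seated cell stands 16 mm proud. Origin: centre of the underside, z up.
- tray_long: Fixed white tray on the bench, 150 (its x) x 76 (its y) x 12 mm high, x pointing away from the robot within 0.2 rad. Tray for the bar cell: a single oblong pocket, 86 mm along the tray's x and 38 mm along its y, centred on the tray. Grey pocket floor 4 mm above the bench, pockets 8 mm deep: a seated cell stands 16 mm proud. Origin: centre of the underside, z up.
- solvent_bottle: Bystander: white bottle with a blue cap, 50 mm diameter, 120 mm tall, standing loose beyond the trays (0.70 m or more ahead of the robot). To be left alone. Origin: centre of its underside.
- loupe: Bystander: small aluminium loupe, waisted, 44 mm diameter, 38 mm tall, standing loose beyond the trays (0.70 m or more ahead of the robot). To be left alone. Origin: centre of its underside.
Mind the look-alikes: they are no part of the job. What is shaped like the square_cell_a but red is not meant.

How it is judged:
By the outcome, as a careful person would: the job done as asked, in the order asked, and still so for the second after the job is handed in, with the robot touching nothing.
It also fails if it takes over 120 s, if anything falls off the work surface, if the arm or the gripper's body presses on something with over 40 N, if the wrist force passes 120 N, or if a joint passes its speed limit or range.

## Working session

There is one attempt and no reset: what is moved stays moved. The work goes in short steps, Python scripts to look and compute and a shell command to move; the robot and the scene stay as the last step left them, time stands still between calls to the robot, and variables do not carry over. Pictures are saved under pics/ and viewed, at most 14 in all, crops included, and the job is handed in when it is done.

```bash
mkdir -p pics; python3 - <<'E'
from rig import manip
import cv2
print(manip.sense()); print(manip.grip_depth)
for n in("top","scene"):
    cv2.imwrite(f"pics/{n}0.png",manip.get_image(n)[:,:,::-1]); c=manip.camera_info(n); print(n,c)
E
```

```text
{'time_s': 0.0, 'q': array([-1.45010395,  0.47781412,  0.02233604,  1.55643315, -0.01151481,
        1.10929393, -0.08313837]), 'joint_vel': array([ 1.38323554e-04, -1.16290408e-03, -2.12069667e-04,  2.09700209e-03,
        1.89630218e-04,  1.05249810e-03, -5.09434444e-05]), 'tau': array([-3.05893730e-05, -5.96457803e+01,  1.60773687e+00, -2.81202382e+01,
        1.24477889e-02,  9.09321418e-03, -1.57942719e-05]), 'eef_pos': array([0.15296612, 0.65684125, 0.23032397]), 'eef_rot': array([-3.58623825e-01, -3.12096720e+00,  2.85640871e-03]), 'ft_force': array([-0.71696363, -0.82980444,  0.2927527 ]), 'torque': array([ 0.02158005, -0.00029077, -0.00503988]), 'finger_force': 0.0, 'opening': 0.08524810319140676}
0.0187
top {'fx': 528.0069735580815, 'fy': 528.0069735580815, 'cx': 284.74378299099476, 'cy': 201.3445898299381, 'R': array([[ 0.0032363 , -0.99996095,  0.00822395],
       [-0.98451305, -0.00462761, -0.17525024],
       [ 0.17528145, -0.00752942, -0.98448957]]), 't': array([-0.00226009,  0.62039819,  1.18470724])}
scene {'fx': 418.4704332770476, 'fy': 418.4704332770476, 'cx': 278.9937644041287, 'cy': 213.19356695803444, 'R': array([[-0.81803005,  0.57505368, -0.01183674],
       [ 0.4700132 ,  0.65646181, -0.59003854],
       [-0.33153346, -0.48823268, -0.80728831]]), 't': array([ 0.51829963, -0.25996705,  1.18939682])}
```

View pics/top0.png

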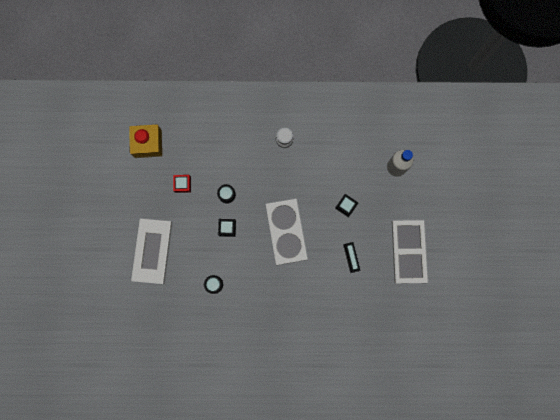

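View pics/scene0.png

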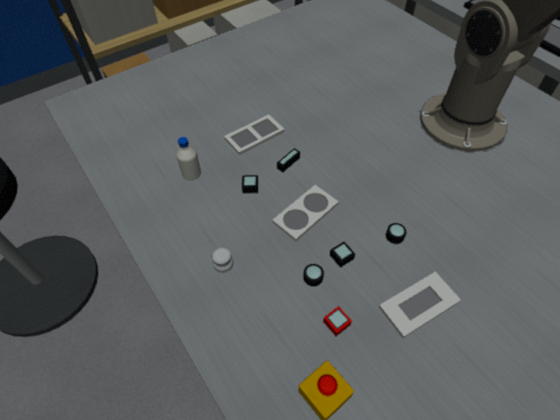

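The top view shows round cells at (226,193) and (213,284), black square cells at (227,228) and (346,205), and the bar at (352,257). The trays are long (151,251), round (286,232) and square (410,252). The look-alikes are the red square at (182,183), which is excluded, plus the red button box (145,140), the loupe (285,136) and the bottle (403,160). The scene view shows the same layout.

```bash
cat > h.py <<'E'
from rig import manip
import cv2, numpy as np
def rays(c,uv,fish=False):
    uv=np.atleast_2d(uv).astype(float); d=(uv-[c['cx'],c['cy']])/[c['fx'],c['fy']]
    if fish:
        th=np.linalg.norm(d,axis=1,keepdims=True)+1e-12
        d=np.hstack([d/th*np.sin(th),np.cos(th)])
    else: d=np.hstack([d,np.ones((len(d),1))])
    return -c['R'].T@c['t'], d@c['R']
def plane(c,uv,z,fish=False):
    o,d=rays(c,uv,fish); return (o+d*((z-o[2])/d[:,2])[:,None])[:,:2]
def blobs(mask,c,z,amin,fish=False):
    """contours -> plane z -> minAreaRect in mm: (centre, size long/short, angle of long side deg, pixel)"""
    out=[]
    for k in cv2.findContours(mask.astype(np.uint8),cv2.RETR_EXTERNAL,cv2.CHAIN_APPROX_NONE)[0]:
        if cv2.contourArea(k)<amin: continue
        w=plane(c,k[:,0],z,fish)*1000
        (x,y),(a,b),t=cv2.minAreaRect(w.astype(np.float32))
        if a<b: a,b,t=b,a,t+90
        m=cv2.moments(k); out.append((np.round((x,y),1),np.round((a,b),1),round((t+90)%180-90,1),(int(m['m10']/m['m00']),int(m['m01']/m['m00']))))
    return out
def glass(im):
    r,g,b=[im[:,:,i].astype(int) for i in range(3)]; return (g>r+12)&(b>r+8)&(g>90)
def white(im):
    return (im.min(2)>150)&(im.max(2).astype(int)-im.min(2)<25)
E
python3 - <<'E'
from h import *
for n in("top","scene"):
    im=cv2.imread(f"pics/{n}0.png")[:,:,::-1]; c=manip.camera_info(n)
    print(n)
    for b in blobs(glass(im),c,.025,40): print(' glass',*b)
    for b in blobs(white(im),c,.012,400): print(' tray',*b)
im=cv2.imread("pics/top0.png"); print(im[284,213],im[226,140],im[215,284],im[300,300],im[193,236])
cv2.imwrite("pics/crop.png",cv2.resize(im[120:310,120:440],None,fx=2.5,fy=2.5,interpolation=cv2.INTER_CUBIC))
E
```

```text
top
 glass [428.7 167.1] [28.2 27.7] -89.8 (212, 283)
 glass [ 493.7 -159.8] [55.7 10.4] 13.0 (352, 256)
 glass [564.2 139.7] [26.7 23.8] 1.2 (226, 226)
 glass [ 619.4 -149.4] [26.6 25.9] 56.0 (346, 204)
 glass [646.7 142.8] [27.  26.7] 0.3 (225, 192)
 glass [672.  250.9] [25.3 24.1] 2.1 (181, 182)
 tray [ 508.9 -299.7] [148.6  74.9] 1.3 (409, 251)
 tray [507.3 319.2] [149.1  74.4] -4.9 (150, 250)
 tray [555.7  -3.2] [148.5  75.3] 10.1 (285, 231)
scene
 glass [671.  253.3] [26.4 26. ] -88.5 (337, 318)
 glass [646. 145.] [28.7 27.5] 52.6 (313, 271)
 glass [563.  141.1] [27.4 25.9] -88.1 (342, 250)
 glass [428.  169.7] [29.7 27.2] -35.6 (396, 229)
 glass [ 618.8 -148. ] [27.7 22.8] -35.7 (249, 180)
 glass [ 492.8 -158.7] [56.  11.3] 13.0 (288, 156)
 tray [506.6 320.5] [146.9  73.6] -4.9 (419, 303)
 tray [554.8  -1.8] [147.1  72.9] 10.3 (304, 211)
 tray [ 507.8 -299. ] [146.4  72. ] 0.8 (253, 132)
[173 177 160] [172 172 171] [106 101 100] [115 113 112] [102 101  99]
```

View pics/crop.png

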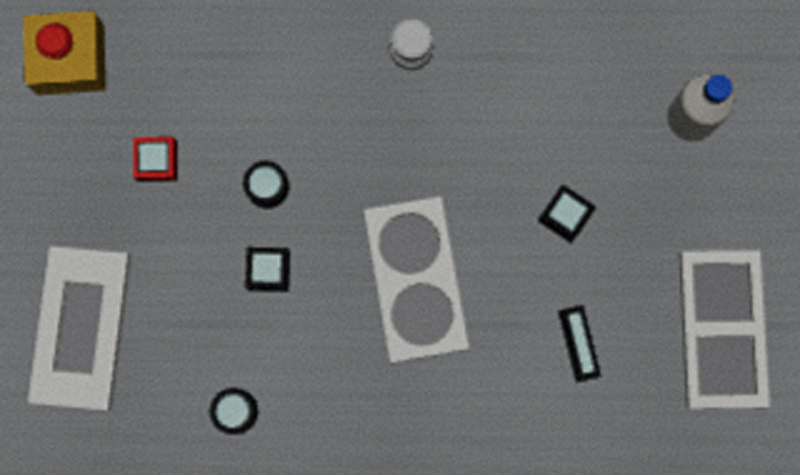

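The crop confirms two round black cells, two square black cells and the bar. The red-sided square at crop (154,157) is the decoy. Both views agree to about 2 mm, and the sizes match the description. Moving above round_cell_a first.

```bash
cat >> h.py <<'E'
from scipy.spatial.transform import Rotation as Ro
def need(x,y,z,psi):
    """normalised travel/turn from the measured pose to TCP (mm) with jaw line at psi deg"""
    s=manip.sense(); p=s['eef_pos']*1000; R=Ro.from_rotvec(s['eef_rot']).as_matrix()
    now=np.degrees(np.arctan2(R[1,1],R[0,1]))
    print('t',round(s['time_s'],2),'pos',p.round(1),'jaw',now.round(1),'tilt',R[:,2].round(3),'need',((np.array([x,y,z])-p)/600).round(3),'turn',round((psi-now)/90,3),'open',round(s['opening'],4))
E
python3 -m pendant '[{"jaw":1,"travel":[0.459,-0.814,-0.15],"angular":[0,0,0.257]},{"jaw":1,"travel":[0.459,-0.814,-0.15],"angular":[0,0,0.257]},{"jaw":1,"travel":[0.459,-0.814,-0.15],"angular":[0,0,0.257]},{"jaw":1,"travel":[0.459,-0.814,-0.15],"angular":[0,0,0.257]},{"jaw":1,"travel":[0.459,-0.814,-0.15],"angular":[0,0,0.257]},{"jaw":1,"travel":[0.459,-0.814,-0.15],"angular":[0,0,0.257]},{"jaw":1,"travel":[0.459,-0.814,-0.15],"angular":[0,0,0.257]},{"jaw":1,"travel":[0.459,-0.814,-0.15],"angular":[0,0,0.257]},{"jaw":1,"travel":[0.459,-0.814,-0.15],"angular":[0,0,0.257]},{"jaw":1,"travel":[0.459,-0.814,-0.15],"angular":[0,0,0.257]},{"jaw":1,"travel":[0.459,-0.814,-0.15],"angular":[0,0,0.257]},{"jaw":1,"travel":[0.459,-0.814,-0.15],"angular":[0,0,0.257]},{"jaw":1,"travel":[0.459,-0.814,-0.15],"angular":[0,0,0.257]},{"jaw":1,"travel":[0.459,-0.814,-0.15],"angular":[0,0,0.257]},{"jaw":1,"travel":[0.459,-0.814,-0.15],"angular":[0,0,0.257]}]'
python3 - <<'E'
from h import *
need(428.5,168.4,10,100)
c=manip.camera_info("wrist"); im=manip.get_image("wrist"); cv2.imwrite("pics/w0.png",im[:,:,::-1])
print(c)
for b in blobs(glass(im),c,.025,100,True): print(*b)
for b in blobs(white(im),c,.012,1000,True): print('tray',*b)
E
```

```text
time_s: 1.98
eef_pos: [0.4284, 0.1694, 0.1414]
eef_rot: [-0.276, 3.129, 0.0]
ft_force: [0.8, -0.6, 0.4]
opening: 0.0856
finger_force: 0.0
t 1.98 pos [428.4 169.4 141.4] jaw 100.1 tilt [ 0.  0. -1.] need [ 0.    -0.002 -0.219] turn -0.001 open 0.0856
{'fx': 325.19226210127806, 'fy': 325.19226210127806, 'cx': 273.5270401458154, 'cy': 209.35775041052702, 'R': array([[-1.73382141e-01,  9.84854601e-01, -2.18640793e-04],
       [ 9.48174069e-01,  1.66984606e-01,  2.70336967e-01],
       [ 2.66279116e-01,  4.66642927e-02, -9.62765743e-01]]), 't': array([-0.09313532, -0.44458259,  0.16882455])}
[562.5 141.2] [26.6 26.5] -0.9 (220, 330)
[ 618.  -145.5] [26.7 24.7] -31.0 (5, 306)
[428.3 170. ] [28.9 28.8] 10.0 (273, 204)
tray [465.4 323.9] [76.4 66.7] 84.9 (424, 254)
tray [526.5  -6.1] [93.3 76.4] 10.2 (90, 258)
```

View pics/w0.png

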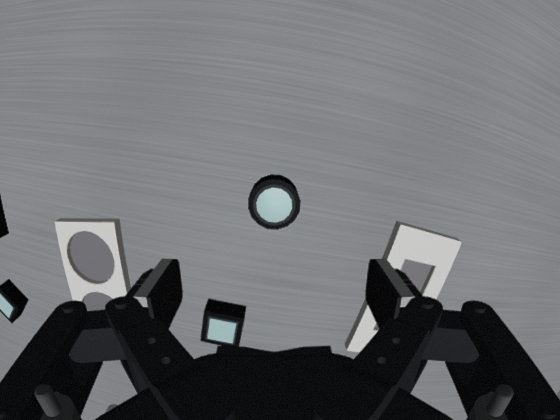

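The wrist view shows the round cell centred at (273,204), with a ray fix of (428,170) mm that agrees with the top and scene views. Descend, grip and lift.

```bash
python3 -m pendant '[{"jaw":1,"travel":[0,0,-0.05],"angular":[0,0,0]},{"jaw":1,"travel":[0,0,-0.1],"angular":[0,0,0]},{"jaw":1,"travel":[0,0,-0.15],"angular":[0,0,0]},{"jaw":1,"travel":[0,0,-0.19],"angular":[0,0,0]},{"jaw":1,"travel":[0,0,-0.21],"angular":[0,0,0]},{"jaw":1,"travel":[0,0,-0.219],"angular":[0,0,0]},{"jaw":0.7,"travel":[0,0,-0.219],"angular":[0,0,0]},{"jaw":0.6,"travel":[0,0,-0.219],"angular":[0,0,0]},{"jaw":0.4,"travel":[0,0,-0.219],"angular":[0,0,0]},{"jaw":0,"travel":[0,0,-0.219],"angular":[0,0,0]},{"jaw":0,"travel":[0,0,-0.219],"angular":[0,0,0]},{"jaw":0,"travel":[0,0,-0.219],"angular":[0,0,0]},{"jaw":0,"travel":[0,0,-0.219],"angular":[0,0,0]},{"jaw":0,"travel":[0,0,-0.219],"angular":[0,0,0]}]'
python3 -c "
from h import *
need(520.8,-8.7,90,100.2)"
```

```text
time_s: 3.78
eef_pos: [0.429, 0.1693, 0.011]
eef_rot: [-0.274, 3.128, 0.001]
ft_force: [-2.1, -1.4, 10.6]
opening: 0.0416
finger_force: 59.3
t 3.77 pos [429.  169.3  11. ] jaw 100.0 tilt [ 0.001  0.001 -1.   ] need [ 0.153 -0.297  0.132] turn 0.002 open 0.0416
```

```bash
python3 -m pendant '[{"jaw":0,"travel":[0,0,0.04],"angular":[0,0,0]},{"jaw":0,"travel":[0,0,0.1],"angular":[0,0,0]},{"jaw":0,"travel":[0.03,-0.06,0.13],"angular":[0,0,0]},{"jaw":0,"travel":[0.06,-0.12,0.13],"angular":[0,0,0]},{"jaw":0,"travel":[0.09,-0.18,0.13],"angular":[0,0,0]},{"jaw":0,"travel":[0.12,-0.24,0.13],"angular":[0,0,0]},{"jaw":0,"travel":[0.145,-0.28,0.13],"angular":[0,0,0]},{"jaw":0,"travel":[0.153,-0.297,0.13],"angular":[0,0,0]},{"jaw":0,"travel":[0.153,-0.297,0.13],"angular":[0,0,0]},{"jaw":0,"travel":[0.153,-0.297,0.13],"angular":[0,0,0]},{"jaw":0,"travel":[0.153,-0.297,0.13],"angular":[0,0,0]}]'
python3 - <<'E'
from h import *
need(520.8,-8.7,15.5,100.2)
c=manip.camera_info("wrist"); im=manip.get_image("wrist"); cv2.imwrite("pics/w1.png",im[:,:,::-1])
for b in blobs(glass(im),c,.105,100,True): print(*b)
E
```

```text
time_s: 5.15
eef_pos: [0.5198, -0.0079, 0.0879]
eef_rot: [0.277, -3.129, -0.001]
ft_force: [0.1, 0.1, -1.1]
opening: 0.0417
finger_force: 61.0
t 5.15 pos [519.8  -7.9  87.9] jaw 100.1 tilt [-0.  0. -1.] need [ 0.002 -0.001 -0.121] turn 0.001 open 0.0417
[573.6  76.4] [17.   7.1] 50.2 (402, 381)
[518.   77.9] [16.3 13.2] 88.3 (445, 298)
[552.4 -97.6] [16.5 15. ] -34.9 (88, 303)
[516.6  -7.8] [28.7 28.6] 14.9 (273, 277)
[ 476.6 -103.1] [34.2  6.6] 13.3 (74, 153)
```

View pics/w1.png

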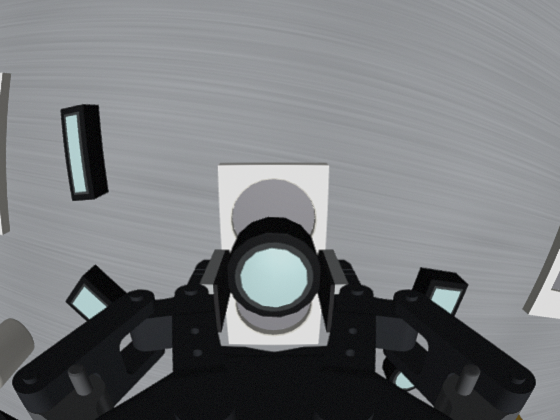

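The cell is held level at (273,277), over the near round pocket seen at about (273,205). Lower it, release and rise.

```bash
python3 -m pendant '[{"jaw":0,"travel":[0.004,-0.001,-0.03],"angular":[0,0,0]},{"jaw":0,"travel":[0.004,-0.001,-0.06],"angular":[0,0,0]},{"jaw":0,"travel":[0.004,-0.001,-0.085],"angular":[0,0,0]},{"jaw":0,"travel":[0.004,-0.001,-0.1],"angular":[0,0,0]},{"jaw":0,"travel":[0.004,-0.001,-0.11],"angular":[0,0,0]},{"jaw":0,"travel":[0.004,-0.001,-0.116],"angular":[0,0,0]},{"jaw":0,"travel":[0.004,-0.001,-0.119],"angular":[0,0,0]},{"jaw":0,"travel":[0.004,-0.001,-0.121],"angular":[0,0,0]},{"jaw":0,"travel":[0.004,-0.001,-0.121],"angular":[0,0,0]}]'
python3 -c "
from h import *
need(520.8,-8.7,15.5,100.2)"
```

```text
time_s: 6.32
eef_pos: [0.5228, -0.0098, 0.0155]
eef_rot: [-0.274, 3.129, 0.0]
ft_force: [0.5, -0.7, -0.7]
opening: 0.0419
finger_force: 61.0
t 6.33 pos [522.8  -9.8  15.5] jaw 100.0 tilt [ 0.  0. -1.] need [-0.003  0.002  0.   ] turn 0.002 open 0.0419
```

```bash
python3 -m pendant '[{"jaw":0,"travel":[0,0,-0.001],"angular":[0,0,0]},{"jaw":0,"travel":[0,0,-0.002],"angular":[0,0,0]},{"jaw":0,"travel":[0,0,-0.002],"angular":[0,0,0]}]'
python3 -m pendant '[{"jaw":0.55,"travel":[0,0,0],"angular":[0,0,0]},{"jaw":0.65,"travel":[0,0,0],"angular":[0,0,0]},{"jaw":0.8,"travel":[0,0,0],"angular":[0,0,0]},{"jaw":1,"travel":[0,0,0],"angular":[0,0,0]},{"jaw":1,"travel":[0,0,0],"angular":[0,0,0]},{"jaw":1,"travel":[0,0,0.03],"angular":[0,0,0]},{"jaw":1,"travel":[0,0,0.08],"angular":[0,0,0]},{"jaw":1,"travel":[0,0,0.14],"angular":[0,0,0]},{"jaw":1,"travel":[0,0,0.14],"angular":[0,0,0]}]'
python3 - <<'E'
from h import *
im=manip.get_image("top");c=manip.camera_info("top")
for b in blobs(glass(im),c,.029,40): print(*b)
need(645,144,120,91)
E
```

```text
time_s: 6.7
eef_pos: [0.5229, -0.0097, 0.0151]
eef_rot: [-0.274, 3.129, 0.0]
ft_force: [-3.7, -0.1, 10.4]
opening: 0.0414
finger_force: 62.3
time_s: 7.82
eef_pos: [0.525, -0.0098, 0.1018]
eef_rot: [-0.273, 3.123, 0.0]
ft_force: [-0.3, 0.3, -1.0]
opening: 0.0852
finger_force: 0.0
[ 493.7 -159.3] [56.1 10.8] 13.9 (352, 256)
[563.7 138.3] [26.3 26.2] 0.3 (226, 226)
[ 618.7 -148.9] [27.2 26.5] -34.0 (346, 204)
[645.9 141.2] [28.9 26.9] -89.7 (225, 192)
[671.2 250.1] [25.4 24.1] 2.1 (181, 182)
t 7.88 pos [523.9  -9.7 100.2] jaw 100.0 tilt [ 0.004  0.001 -1.   ] need [0.202 0.256 0.033] turn -0.1 open 0.0853
```

```bash
python3 -m pendant '[{"jaw":1,"travel":[0.06,0.08,0.03],"angular":[0,0,0]},{"jaw":1,"travel":[0.12,0.16,0.03],"angular":[0,0,0]},{"jaw":1,"travel":[0.17,0.22,0.03],"angular":[0,0,0]},{"jaw":1,"travel":[0.202,0.256,0.03],"angular":[0,0,0]},{"jaw":1,"travel":[0.202,0.256,0.03],"angular":[0,0,0]},{"jaw":1,"travel":[0.202,0.256,0.03],"angular":[0,0,0]},{"jaw":1,"travel":[0.202,0.256,0.03],"angular":[0,0,0]}]'
cat > wl.py <<'E'
from h import *
import sys
x,y,z,p,h=map(float,sys.argv[1:6]); need(x,y,z,p)
c=manip.camera_info("wrist"); im=manip.get_image("wrist"); cv2.imwrite("pics/wl.png",im[:,:,::-1])
for b in blobs(glass(im),c,h,300,True): print(*b)
E
python3 wl.py 646 143.8 10 100 .0255
```

```text
time_s: 8.75
eef_pos: [0.6432, 0.1422, 0.1159]
eef_rot: [0.272, -3.129, 0.001]
ft_force: [0.7, 0.5, -0.3]
opening: 0.0854
finger_force: 0.0
t 8.75 pos [643.2 142.2 115.9] jaw 99.9 tilt [-0.001 -0.001 -1.   ] need [ 0.005  0.003 -0.176] turn 0.001 open 0.0854
[668.1 252.6] [27.  21.5] -88.7 (401, 261)
[645.9 144.7] [29.3 29.2] -8.7 (275, 217)
[563.5 141.6] [25.9 25.8] 88.5 (291, 106)
[521.3 -10.4] [30.3 29.3] -89.7 (105, 32)
```

```bash
python3 -m pendant '[{"jaw":1,"travel":[0.005,0.004,-0.05],"angular":[0,0,0]},{"jaw":1,"travel":[0.005,0.004,-0.1],"angular":[0,0,0]},{"jaw":1,"travel":[0.005,0.004,-0.145],"angular":[0,0,0]},{"jaw":1,"travel":[0.005,0.004,-0.167],"angular":[0,0,0]},{"jaw":1,"travel":[0.005,0.004,-0.175],"angular":[0,0,0]},{"jaw":0.7,"travel":[0.005,0.004,-0.175],"angular":[0,0,0]},{"jaw":0.6,"travel":[0.005,0.004,-0.175],"angular":[0,0,0]},{"jaw":0.4,"travel":[0.005,0.004,-0.175],"angular":[0,0,0]},{"jaw":0,"travel":[0.005,0.004,-0.175],"angular":[0,0,0]},{"jaw":0,"travel":[0.005,0.004,-0.175],"angular":[0,0,0]},{"jaw":0,"travel":[0.005,0.004,-0.175],"angular":[0,0,0]},{"jaw":0,"travel":[0.005,0.004,-0.175],"angular":[0,0,0]}]'
python3 -c "
from h import *
need(589.7,3.7,88,100.2)"
```

```text
time_s: 10.3
eef_pos: [0.6478, 0.1464, 0.0127]
eef_rot: [-0.274, 3.128, 0.001]
ft_force: [-1.0, 0.6, 5.4]
opening: 0.0416
finger_force: 59.8
t 10.3 pos [647.8 146.4  12.7] jaw 100.0 tilt [ 0.002  0.001 -1.   ] need [-0.097 -0.238  0.126] turn 0.002 open 0.0416
```

```bash
python3 -m pendant '[{"jaw":0,"travel":[0,0,0.04],"angular":[0,0,0]},{"jaw":0,"travel":[0,0,0.1],"angular":[0,0,0]},{"jaw":0,"travel":[-0.024,-0.06,0.126],"angular":[0,0,0]},{"jaw":0,"travel":[-0.048,-0.12,0.126],"angular":[0,0,0]},{"jaw":0,"travel":[-0.072,-0.18,0.126],"angular":[0,0,0]},{"jaw":0,"travel":[-0.09,-0.22,0.126],"angular":[0,0,0]},{"jaw":0,"travel":[-0.094,-0.237,0.126],"angular":[0,0,0]},{"jaw":0,"travel":[-0.094,-0.237,0.126],"angular":[0,0,0]},{"jaw":0,"travel":[-0.094,-0.237,0.126],"angular":[0,0,0]},{"jaw":0,"travel":[-0.094,-0.237,0.126],"angular":[0,0,0]}]'
python3 wl.py 590.7 3.7 16.5 100.2 .101
```

```text
time_s: 11.55
eef_pos: [0.5909, 0.0055, 0.0866]
eef_rot: [-0.277, 3.129, 0.001]
ft_force: [0.1, -1.0, -0.5]
opening: 0.0412
finger_force: 60.7
t 11.55 pos [590.9   5.5  86.6] jaw 100.1 tilt [ 0.     0.001 -1.   ] need [-0.    -0.003 -0.117] turn 0.001 open 0.0412
[615.1 155.2] [16.8 16.7] -88.0 (505, 338)
[587.5   5.5] [28.7 28.7] -80.0 (273, 274)
[582.5 -94.2] [16.7 16.4] 56.5 (69, 224)
[548.2  85.7] [16.7 16.6] 88.8 (459, 219)
[522.5  -7.9] [19.  18.7] -35.0 (268, 118)
[ 504.1 -100.3] [35.2  6.7] 13.6 (70, 55)
```

```bash
python3 -m pendant '[{"jaw":0,"travel":[0.002,-0.003,-0.03],"angular":[0,0,0]},{"jaw":0,"travel":[0.002,-0.003,-0.06],"angular":[0,0,0]},{"jaw":0,"travel":[0.002,-0.003,-0.085],"angular":[0,0,0]},{"jaw":0,"travel":[0.002,-0.003,-0.1],"angular":[0,0,0]},{"jaw":0,"travel":[0.002,-0.003,-0.109],"angular":[0,0,0]},{"jaw":0,"travel":[0.002,-0.003,-0.113],"angular":[0,0,0]},{"jaw":0,"travel":[0.002,-0.003,-0.115],"angular":[0,0,0]},{"jaw":0,"travel":[0.002,-0.003,-0.115],"angular":[0,0,0]}]'
```

```text
time_s: 12.6
eef_pos: [0.592, 0.0023, 0.018]
eef_rot: [-0.274, 3.129, 0.0]
ft_force: [-0.5, -0.1, -0.4]
opening: 0.0412
finger_force: 60.7
```

```bash
python3 -m pendant '[{"jaw":0,"travel":[0,0,-0.001],"angular":[0,0,0]},{"jaw":0,"travel":[0,0,-0.002],"angular":[0,0,0]},{"jaw":0,"travel":[0,0,-0.002],"angular":[0,0,0]}]'
```

```text
time_s: 12.98
eef_pos: [0.5918, 0.0023, 0.0167]
eef_rot: [-0.274, 3.129, 0.0]
ft_force: [-0.6, 0.1, 0.3]
opening: 0.0411
finger_force: 61.1
```

```bash
python3 -m pendant '[{"jaw":0,"travel":[0,0,-0.001],"angular":[0,0,0]},{"jaw":0,"travel":[0,0,-0.002],"angular":[0,0,0]},{"jaw":0,"travel":[0,0,-0.002],"angular":[0,0,0]}]'
```

```text
time_s: 13.35
eef_pos: [0.5918, 0.0022, 0.0166]
eef_rot: [-0.274, 3.129, 0.001]
ft_force: [-4.0, -0.2, 12.4]
opening: 0.0414
finger_force: 62.2
```

```bash
python3 -m pendant '[{"jaw":0.55,"travel":[0,0,0.001],"angular":[0,0,0]},{"jaw":0.65,"travel":[0,0,0.001],"angular":[0,0,0]},{"jaw":0.8,"travel":[0,0,0.001],"angular":[0,0,0]},{"jaw":1,"travel":[0,0,0.001],"angular":[0,0,0]},{"jaw":1,"travel":[0,0,0.001],"angular":[0,0,0]},{"jaw":1,"travel":[0,0,0.04],"angular":[0,0,0]},{"jaw":1,"travel":[0,0,0.1],"angular":[0,0,0]},{"jaw":1,"travel":[0,0,0.16],"angular":[0,0,0]},{"jaw":1,"travel":[-0.015,0.07,0.16],"angular":[0,0,-0.05]},{"jaw":1,"travel":[-0.03,0.15,0.16],"angular":[0,0,-0.1]},{"jaw":1,"travel":[-0.046,0.2,0.16],"angular":[0,0,-0.1]},{"jaw":1,"travel":[-0.046,0.23,0.16],"angular":[0,0,-0.1]},{"jaw":1,"travel":[-0.046,0.23,0.16],"angular":[0,0,-0.1]},{"jaw":1,"travel":[-0.046,0.23,0.16],"angular":[0,0,-0.1]},{"jaw":1,"travel":[-0.046,0.23,0.16],"angular":[0,0,-0.1]}]'
python3 wl.py 563.6 140.6 12 90.6 .0248
```

```text
time_s: 15.22
eef_pos: [0.5645, 0.1383, 0.1113]
eef_rot: [-0.024, 3.141, -0.001]
ft_force: [0.6, 0.8, 0.2]
opening: 0.0856
finger_force: 0.0
t 15.22 pos [564.5 138.3 111.3] jaw 90.9 tilt [ 0.    -0.001 -1.   ] need [-0.002  0.004 -0.166] turn -0.003 open 0.0856
[5.914e+02 4.000e-01] [30.3 29.5] -9.3 (107, 243)
[563.  141.4] [26.4 26.1] -1.5 (277, 213)
[522.4 -11.2] [30. 29.] -5.0 (85, 161)
```

View pics/wl.png

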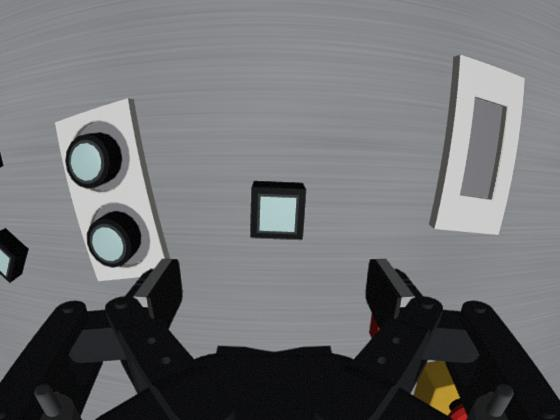

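Both round cells sit in their pockets at (90,160) and (113,240). The square cell at (277,213) is centred between the fingers.

```bash
python3 -m pendant '[{"jaw":1,"travel":[-0.002,0.004,-0.05],"angular":[0,0,-0.01]},{"jaw":1,"travel":[-0.002,0.004,-0.1],"angular":[0,0,-0.01]},{"jaw":1,"travel":[-0.002,0.004,-0.14],"angular":[0,0,-0.01]},{"jaw":1,"travel":[-0.002,0.004,-0.16],"angular":[0,0,-0.01]},{"jaw":1,"travel":[-0.002,0.004,-0.168],"angular":[0,0,-0.01]},{"jaw":0.7,"travel":[-0.002,0.004,-0.168],"angular":[0,0,-0.01]},{"jaw":0.6,"travel":[-0.002,0.004,-0.168],"angular":[0,0,-0.01]},{"jaw":0.4,"travel":[-0.002,0.004,-0.168],"angular":[0,0,-0.01]},{"jaw":0,"travel":[-0.002,0.004,-0.168],"angular":[0,0,-0.01]},{"jaw":0,"travel":[-0.002,0.004,-0.168],"angular":[0,0,-0.01]},{"jaw":0,"travel":[-0.002,0.004,-0.168],"angular":[0,0,-0.01]},{"jaw":0,"travel":[-0.002,0.004,-0.168],"angular":[0,0,-0.01]}]'
python3 -c "
from h import *
need(543.3,-298.7,90,91.1)"
```

```text
time_s: 16.77
eef_pos: [0.5636, 0.1428, 0.0116]
eef_rot: [-0.003, 3.14, 0.001]
ft_force: [-1.9, 0.6, 4.8]
opening: 0.0383
finger_force: 60.9
t 16.77 pos [563.6 142.8  11.6] jaw 90.1 tilt [ 0.002  0.001 -1.   ] need [-0.034 -0.736  0.131] turn 0.011 open 0.0383
```

```bash
python3 -m pendant '[{"jaw":0,"travel":[0,0,0.04],"angular":[0,0,0]},{"jaw":0,"travel":[0,0,0.1],"angular":[0,0,0]},{"jaw":0,"travel":[0,-0.04,0.14],"angular":[0,0,0]},{"jaw":0,"travel":[0,-0.12,0.14],"angular":[0,0,0]},{"jaw":0,"travel":[0,-0.2,0.14],"angular":[0,0,0]},{"jaw":0,"travel":[0,-0.28,0.14],"angular":[0,0,0]},{"jaw":0,"travel":[0,-0.36,0.14],"angular":[0,0,0.01]},{"jaw":0,"travel":[-0.01,-0.44,0.14],"angular":[0,0,0.01]},{"jaw":0,"travel":[-0.02,-0.52,0.14],"angular":[0,0,0.01]},{"jaw":0,"travel":[-0.03,-0.6,0.14],"angular":[0,0,0.01]},{"jaw":0,"travel":[-0.033,-0.67,0.14],"angular":[0,0,0.01]},{"jaw":0,"travel":[-0.033,-0.715,0.14],"angular":[0,0,0.01]},{"jaw":0,"travel":[-0.033,-0.736,0.14],"angular":[0,0,0.01]},{"jaw":0,"travel":[-0.033,-0.736,0.14],"angular":[0,0,0.01]},{"jaw":0,"travel":[-0.033,-0.736,0.14],"angular":[0,0,0.01]},{"jaw":0,"travel":[-0.033,-0.736,0.14],"angular":[0,0,0.01]},{"jaw":0,"travel":[-0.033,-0.736,0.14],"angular":[0,0,0.01]}]'
python3 wl.py 543.3 -298.7 15.6 91.1 .107
```

```text
time_s: 18.9
eef_pos: [0.5434, -0.2981, 0.0945]
eef_rot: [-0.03, 3.141, 0.001]
ft_force: [0.9, -0.2, -1.1]
opening: 0.0383
finger_force: 60.5
t 18.9 pos [ 543.4 -298.1   94.5] jaw 91.1 tilt [ 0.  0. -1.] need [-0.    -0.001 -0.132] turn 0.0 open 0.0383
[ 559.9 -205.4] [16.5 10.6] 55.6 (449, 303)
[ 542.6 -297.5] [26.4 26. ] -89.0 (273, 277)
[ 485.7 -213.1] [34.3  6.6] 13.4 (463, 158)
```

View pics/wl.png

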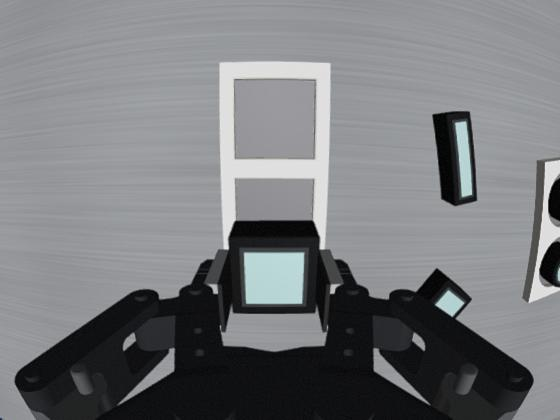

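The square cell is held level at (273,277), square to the tray and over the far pocket.

```bash
python3 -m pendant '[{"jaw":0,"travel":[0,-0.001,-0.03],"angular":[0,0,0]},{"jaw":0,"travel":[0,-0.001,-0.06],"angular":[0,0,0]},{"jaw":0,"travel":[0,-0.001,-0.09],"angular":[0,0,0]},{"jaw":0,"travel":[0,-0.001,-0.11],"angular":[0,0,0]},{"jaw":0,"travel":[0,-0.001,-0.122],"angular":[0,0,0]},{"jaw":0,"travel":[0,-0.001,-0.128],"angular":[0,0,0]},{"jaw":0,"travel":[0,-0.001,-0.13],"angular":[0,0,0]},{"jaw":0,"travel":[0,-0.001,-0.131],"angular":[0,0,0]},{"jaw":0,"travel":[0,-0.001,-0.132],"angular":[0,0,0]},{"jaw":0,"travel":[0,-0.001,-0.132],"angular":[0,0,0]}]'
```

```text
time_s: 20.2
eef_pos: [0.5434, -0.2996, 0.0157]
eef_rot: [-0.028, 3.141, -0.0]
ft_force: [-0.4, 0.0, 1.3]
opening: 0.0383
finger_force: 60.6
```

```bash
python3 -m pendant '[{"jaw":0,"travel":[0,0,-0.001],"angular":[0,0,0]},{"jaw":0,"travel":[0,0,-0.002],"angular":[0,0,0]},{"jaw":0,"travel":[0,0,-0.002],"angular":[0,0,0]}]'
```

```text
time_s: 20.58
eef_pos: [0.5434, -0.2997, 0.0156]
eef_rot: [-0.028, 3.141, 0.0]
ft_force: [-2.8, 2.6, 11.4]
opening: 0.0384
finger_force: 62.0
```

```bash
python3 -m pendant '[{"jaw":0.5,"travel":[0,0,0.001],"angular":[0,0,0]},{"jaw":0.6,"travel":[0,0,0.001],"angular":[0,0,0]},{"jaw":0.8,"travel":[0,0,0.001],"angular":[0,0,0]},{"jaw":1,"travel":[0,0,0.001],"angular":[0,0,0]},{"jaw":1,"travel":[0,0,0.001],"angular":[0,0,0]},{"jaw":1,"travel":[0,0,0.04],"angular":[0,0,0]},{"jaw":1,"travel":[0,0,0.1],"angular":[0,0,0]},{"jaw":1,"travel":[0,0,0.16],"angular":[0,0,0]},{"jaw":1,"travel":[0.03,0.06,0.16],"angular":[0,0,-0.1]},{"jaw":1,"travel":[0.06,0.12,0.16],"angular":[0,0,-0.2]},{"jaw":1,"travel":[0.09,0.18,0.16],"angular":[0,0,-0.3]},{"jaw":1,"travel":[0.126,0.23,0.16],"angular":[0,0,-0.389]},{"jaw":1,"travel":[0.126,0.252,0.16],"angular":[0,0,-0.389]},{"jaw":1,"travel":[0.126,0.252,0.16],"angular":[0,0,-0.389]},{"jaw":1,"travel":[0.126,0.252,0.16],"angular":[0,0,-0.389]},{"jaw":1,"travel":[0.126,0.252,0.16],"angular":[0,0,-0.389]}]'
python3 wl.py 618.8 -148.5 12 56 .0248
```

```text
time_s: 22.58
eef_pos: [0.618, -0.1503, 0.1103]
eef_rot: [0.922, 3.003, -0.001]
ft_force: [0.3, -0.3, 0.1]
opening: 0.0853
finger_force: 0.0
t 22.57 pos [ 618.  -150.3  110.3] jaw 55.9 tilt [-0. -0. -1.] need [ 0.001  0.003 -0.164] turn 0.001 open 0.0853
[ 542.4 -301.6] [27.4 27. ] -88.6 (78, 240)
[ 618.6 -147.6] [26.2 25.9] 55.8 (276, 214)
[590.8   4.2] [30.3 29.2] 62.1 (425, 73)
[ 493.1 -157.4] [56.2 10.5] 13.2 (167, 83)
[527.6 -10.7] [30.1 16.2] 62.8 (363, 8)
```

```bash
python3 -m pendant '[{"jaw":1,"travel":[0.001,0.004,-0.05],"angular":[0,0,0]},{"jaw":1,"travel":[0.001,0.004,-0.1],"angular":[0,0,0]},{"jaw":1,"travel":[0.001,0.004,-0.14],"angular":[0,0,0]},{"jaw":1,"travel":[0.001,0.004,-0.16],"angular":[0,0,0]},{"jaw":1,"travel":[0.001,0.004,-0.166],"angular":[0,0,0]},{"jaw":0.7,"travel":[0.001,0.004,-0.166],"angular":[0,0,0]},{"jaw":0.6,"travel":[0.001,0.004,-0.166],"angular":[0,0,0]},{"jaw":0.4,"travel":[0.001,0.004,-0.166],"angular":[0,0,0]},{"jaw":0,"travel":[0.001,0.004,-0.166],"angular":[0,0,0]},{"jaw":0,"travel":[0.001,0.004,-0.166],"angular":[0,0,0]},{"jaw":0,"travel":[0.001,0.004,-0.166],"angular":[0,0,0]},{"jaw":0,"travel":[0.001,0.004,-0.166],"angular":[0,0,0]}]'
python3 -c "
from h import *
need(473.8,-300,95,91.1)"
```

```text
time_s: 24.12
eef_pos: [0.6201, -0.1462, 0.0117]
eef_rot: [0.918, 3.003, 0.001]
ft_force: [-0.8, 0.7, 6.2]
opening: 0.0379
finger_force: 61.1
t 24.12 pos [ 620.1 -146.2   11.7] jaw 56.0 tilt [ 0.002 -0.    -1.   ] need [-0.244 -0.256  0.139] turn 0.39 open 0.0379
```

```bash
python3 -m pendant '[{"jaw":0,"travel":[0,0,0.04],"angular":[0,0,0]},{"jaw":0,"travel":[0,0,0.1],"angular":[0,0,0]},{"jaw":0,"travel":[-0.04,-0.04,0.139],"angular":[0,0,0.06]},{"jaw":0,"travel":[-0.09,-0.09,0.139],"angular":[0,0,0.14]},{"jaw":0,"travel":[-0.14,-0.14,0.139],"angular":[0,0,0.22]},{"jaw":0,"travel":[-0.19,-0.19,0.139],"angular":[0,0,0.3]},{"jaw":0,"travel":[-0.225,-0.235,0.139],"angular":[0,0,0.37]},{"jaw":0,"travel":[-0.244,-0.255,0.139],"angular":[0,0,0.39]},{"jaw":0,"travel":[-0.244,-0.255,0.139],"angular":[0,0,0.39]},{"jaw":0,"travel":[-0.244,-0.255,0.139],"angular":[0,0,0.39]},{"jaw":0,"travel":[-0.244,-0.255,0.139],"angular":[0,0,0.39]},{"jaw":0,"travel":[-0.244,-0.255,0.139],"angular":[0,0,0.39]}]'
python3 wl.py 473.8 -299.9 15.7 91.1 .107
```

```text
time_s: 25.62
eef_pos: [0.4735, -0.2982, 0.0938]
eef_rot: [0.032, -3.141, -0.0]
ft_force: [0.3, 0.5, -2.2]
opening: 0.0381
finger_force: 60.6
t 25.62 pos [ 473.5 -298.2   93.8] jaw 91.2 tilt [-0.  0. -1.] need [ 0.001 -0.003 -0.13 ] turn -0.001 open 0.0381
[ 494.7 -299.1] [16.5  6.5] -88.7 (269, 319)
[ 472.9 -297.7] [26.2 25.9] -88.9 (273, 278)
[ 458.3 -213.4] [34.5  6.3] 13.3 (450, 246)
```

View pics/wl.png

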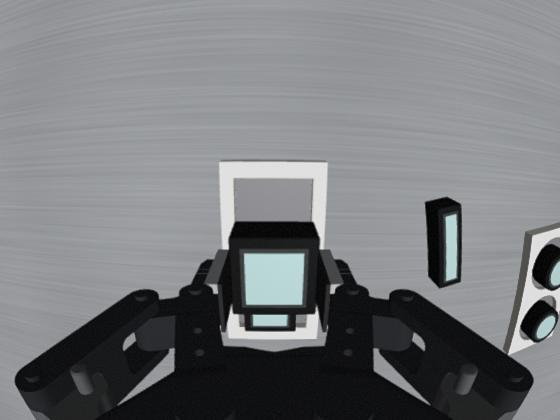

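The second square cell is held level at (273,278), over the near pocket. The first one is visible seated behind it at (269,319).

```bash
python3 -m pendant '[{"jaw":0,"travel":[0,-0.002,-0.03],"angular":[0,0,0]},{"jaw":0,"travel":[0,-0.002,-0.06],"angular":[0,0,0]},{"jaw":0,"travel":[0,-0.002,-0.09],"angular":[0,0,0]},{"jaw":0,"travel":[0,-0.002,-0.11],"angular":[0,0,0]},{"jaw":0,"travel":[0,-0.002,-0.12],"angular":[0,0,0]},{"jaw":0,"travel":[0,-0.002,-0.126],"angular":[0,0,0]},{"jaw":0,"travel":[0,-0.002,-0.128],"angular":[0,0,0]},{"jaw":0,"travel":[0,-0.002,-0.129],"angular":[0,0,0]},{"jaw":0,"travel":[0,-0.002,-0.13],"angular":[0,0,0]},{"jaw":0,"travel":[0,-0.002,-0.131],"angular":[0,0,0]},{"jaw":0,"travel":[0,-0.002,-0.131],"angular":[0,0,0]}]'
```

```text
time_s: 27.05
eef_pos: [0.473, -0.3002, 0.0156]
eef_rot: [-0.03, 3.141, -0.0]
ft_force: [-0.9, 0.7, 3.4]
opening: 0.0381
finger_force: 61.0
```

```bash
python3 -m pendant '[{"jaw":0.5,"travel":[0,0,0],"angular":[0,0,0]},{"jaw":0.6,"travel":[0,0,0],"angular":[0,0,0]},{"jaw":0.8,"travel":[0,0,0.001],"angular":[0,0,0]},{"jaw":1,"travel":[0,0,0.001],"angular":[0,0,0]},{"jaw":1,"travel":[0,0,0.001],"angular":[0,0,0]},{"jaw":1,"travel":[0,0,0.04],"angular":[0,0,0]},{"jaw":1,"travel":[0,0,0.1],"angular":[0,0,0]},{"jaw":1,"travel":[0,0,0.16],"angular":[0,0,0]},{"jaw":1,"travel":[0.01,0.06,0.16],"angular":[0,0,0.05]},{"jaw":1,"travel":[0.02,0.12,0.16],"angular":[0,0,0.1]},{"jaw":1,"travel":[0.03,0.18,0.16],"angular":[0,0,0.135]},{"jaw":1,"travel":[0.034,0.22,0.16],"angular":[0,0,0.135]},{"jaw":1,"travel":[0.034,0.235,0.16],"angular":[0,0,0.135]},{"jaw":1,"travel":[0.034,0.235,0.16],"angular":[0,0,0.135]},{"jaw":1,"travel":[0.034,0.235,0.16],"angular":[0,0,0.135]}]'
python3 wl.py 493.2 -158.5 11 103.3 .0248
```

```text
time_s: 28.92
eef_pos: [0.4931, -0.1606, 0.1113]
eef_rot: [0.36, -3.121, 0.001]
ft_force: [-0.7, 0.1, 1.0]
opening: 0.0856
finger_force: 0.0
t 28.93 pos [ 493.1 -160.6  111.3] jaw 103.2 tilt [-0.    -0.001 -1.   ] need [ 0.     0.003 -0.167] turn 0.002 open 0.0856
[522.3  -7.1] [30.2 27.2] 84.9 (435, 284)
[ 544.3 -301.1] [27.1 26.8] 0.4 (95, 235)
[ 492.8 -157.8] [55.3  9.9] 13.1 (276, 215)
[ 473.6 -301.4] [27.  26.8] -88.5 (101, 151)
```

View pics/wl.png

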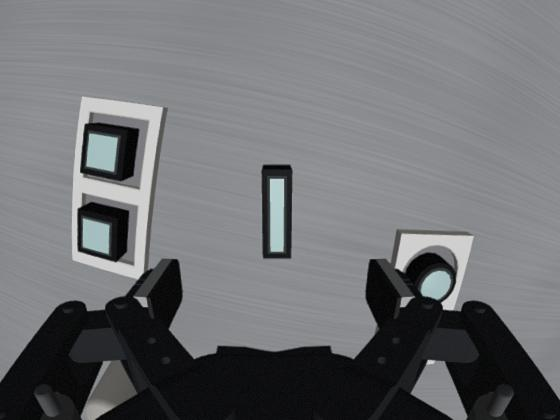

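Both square cells are seated at (101,151) and (95,235). The bar at (276,215) lies across the closing line, ready to grip.

```bash
python3 -m pendant '[{"jaw":1,"travel":[0,0.004,-0.05],"angular":[0,0,0]},{"jaw":1,"travel":[0,0.004,-0.1],"angular":[0,0,0]},{"jaw":1,"travel":[0,0.004,-0.14],"angular":[0,0,0]},{"jaw":1,"travel":[0,0.004,-0.16],"angular":[0,0,0]},{"jaw":1,"travel":[0,0.004,-0.167],"angular":[0,0,0]},{"jaw":0.7,"travel":[0,0.004,-0.167],"angular":[0,0,0]},{"jaw":0.5,"travel":[0,0.004,-0.167],"angular":[0,0,0]},{"jaw":0.35,"travel":[0,0.004,-0.167],"angular":[0,0,0]},{"jaw":0.2,"travel":[0,0.004,-0.167],"angular":[0,0,0]},{"jaw":0,"travel":[0,0.004,-0.167],"angular":[0,0,0]},{"jaw":0,"travel":[0,0.004,-0.167],"angular":[0,0,0]},{"jaw":0,"travel":[0,0.004,-0.167],"angular":[0,0,0]},{"jaw":0,"travel":[0,0.004,-0.167],"angular":[0,0,0]},{"jaw":0,"travel":[0,0.004,-0.167],"angular":[0,0,0]}]'
python3 -c "
from h import *
need(507,319.8,95,85.1)"
```

```text
time_s: 30.72
eef_pos: [0.4938, -0.1569, 0.0118]
eef_rot: [-0.363, 3.12, -0.0]
ft_force: [-0.9, 0.8, 5.7]
opening: 0.0207
finger_force: 59.1
t 30.73 pos [ 493.8 -156.9   11.8] jaw 103.3 tilt [ 0.001 -0.    -1.   ] need [0.022 0.794 0.139] turn -0.202 open 0.0207
```

```bash
python3 -m pendant '[{"jaw":0,"travel":[0,0,0.04],"angular":[0,0,0]},{"jaw":0,"travel":[0,0,0.1],"angular":[0,0,0]},{"jaw":0,"travel":[0,0.04,0.139],"angular":[0,0,0]},{"jaw":0,"travel":[0,0.12,0.139],"angular":[0,0,-0.02]},{"jaw":0,"travel":[0.005,0.2,0.139],"angular":[0,0,-0.04]},{"jaw":0,"travel":[0.01,0.28,0.139],"angular":[0,0,-0.07]},{"jaw":0,"travel":[0.015,0.36,0.139],"angular":[0,0,-0.1]},{"jaw":0,"travel":[0.02,0.44,0.139],"angular":[0,0,-0.13]},{"jaw":0,"travel":[0.022,0.52,0.139],"angular":[0,0,-0.16]},{"jaw":0,"travel":[0.022,0.6,0.139],"angular":[0,0,-0.18]},{"jaw":0,"travel":[0.022,0.68,0.139],"angular":[0,0,-0.202]},{"jaw":0,"travel":[0.022,0.75,0.139],"angular":[0,0,-0.202]},{"jaw":0,"travel":[0.022,0.78,0.139],"angular":[0,0,-0.202]},{"jaw":0,"travel":[0.022,0.794,0.139],"angular":[0,0,-0.202]},{"jaw":0,"travel":[0.022,0.794,0.139],"angular":[0,0,-0.202]},{"jaw":0,"travel":[0.022,0.794,0.139],"angular":[0,0,-0.202]},{"jaw":0,"travel":[0.022,0.794,0.139],"angular":[0,0,-0.202]}]'
python3 wl.py 507.5 319.8 15.8 85.1 .107
```

```text
time_s: 32.85
eef_pos: [0.5068, 0.3182, 0.0946]
eef_rot: [-0.138, -3.139, 0.001]
ft_force: [-0.7, -0.6, -0.3]
opening: 0.0204
finger_force: 59.0
t 32.85 pos [506.8 318.2  94.6] jaw 85.0 tilt [-0. -0. -1.] need [ 0.001  0.003 -0.131] turn 0.001 open 0.0204
[505.5 318.7] [56.2 10.2] -5.1 (273, 271)
```

View pics/wl.png

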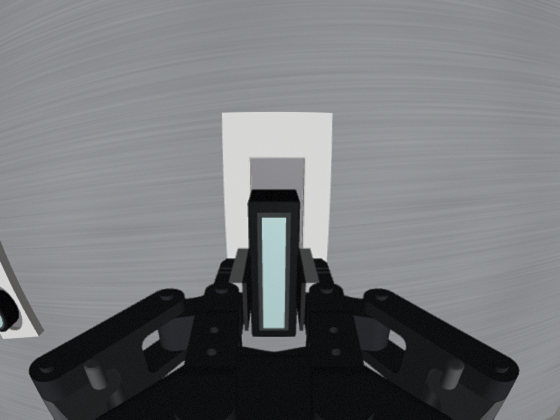

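The bar is held level at (273,271) and aligned with the oblong pocket, whose near edge is at about (277,160).

```bash
python3 -m pendant '[{"jaw":0,"travel":[0.002,0.002,-0.03],"angular":[0,0,0]},{"jaw":0,"travel":[0.002,0.002,-0.06],"angular":[0,0,0]},{"jaw":0,"travel":[0.002,0.002,-0.09],"angular":[0,0,0]},{"jaw":0,"travel":[0.002,0.002,-0.11],"angular":[0,0,0]},{"jaw":0,"travel":[0.002,0.002,-0.12],"angular":[0,0,0]},{"jaw":0,"travel":[0.002,0.002,-0.126],"angular":[0,0,0]},{"jaw":0,"travel":[0.002,0.002,-0.128],"angular":[0,0,0]},{"jaw":0,"travel":[0.002,0.002,-0.13],"angular":[0,0,0]},{"jaw":0,"travel":[0.002,0.002,-0.131],"angular":[0,0,0]},{"jaw":0,"travel":[0.002,0.002,-0.132],"angular":[0,0,0]},{"jaw":0,"travel":[0.002,0.002,-0.132],"angular":[0,0,0]}]'
```

```text
time_s: 34.28
eef_pos: [0.5079, 0.321, 0.0159]
eef_rot: [0.135, 3.138, 0.001]
ft_force: [-1.9, -0.5, 5.7]
opening: 0.0203
finger_force: 59.7
```

Contact felt. Release, rise and move back towards the start pose for a clear look.

```bash
python3 -m pendant '[{"jaw":0.3,"travel":[0,0,0],"angular":[0,0,0]},{"jaw":0.4,"travel":[0,0,0],"angular":[0,0,0]},{"jaw":0.6,"travel":[0,0,0.001],"angular":[0,0,0]},{"jaw":0.8,"travel":[0,0,0.001],"angular":[0,0,0]},{"jaw":0.8,"travel":[0,0,0.001],"angular":[0,0,0]},{"jaw":0.8,"travel":[0,0,0.04],"angular":[0,0,0]},{"jaw":0.8,"travel":[0,0,0.1],"angular":[0,0,0]},{"jaw":0.8,"travel":[0,0,0.18],"angular":[0,0,0]},{"jaw":0.8,"travel":[-0.05,0.05,0.25],"angular":[0,0,0]},{"jaw":0.8,"travel":[-0.15,0.15,0.28],"angular":[0,0,0]},{"jaw":0.8,"travel":[-0.25,0.25,0.28],"angular":[0,0,0]},{"jaw":0.8,"travel":[-0.35,0.35,0.28],"angular":[0,0,0]},{"jaw":0.8,"travel":[-0.4,0.45,0.28],"angular":[0,0,0]},{"jaw":0.8,"travel":[-0.4,0.45,0.28],"angular":[0,0,0]},{"jaw":0.8,"travel":[-0.4,0.45,0.28],"angular":[0,0,0]},{"jaw":0.8,"travel":[-0.4,0.45,0.28],"angular":[0,0,0]}]'
python3 - <<'E'
from h import *
for n in("top","scene"):
    im=manip.get_image(n);c=manip.camera_info(n); cv2.imwrite(f"pics/{n}9.png",im[:,:,::-1])
    for b in blobs(glass(im),c,.029,40): print(*b)
a,b=[cv2.imread(f"pics/{n}9.png") for n in("top","scene")]
cv2.imwrite("pics/fin.png",np.vstack([cv2.resize(a[120:300,120:440],(640,360)),cv2.resize(b[100:340,190:480],(290,240)).repeat(1,0) if 0 else cv2.copyMakeBorder(b[100:340,190:480],0,0,0,350,cv2.BORDER_CONSTANT)]))
E
```

```text
time_s: 36.28
eef_pos: [0.2674, 0.5907, 0.1829]
eef_rot: [0.133, 3.139, -0.001]
ft_force: [0.7, 0.1, -0.3]
opening: 0.0685
finger_force: 0.0
[ 473.2 -301.2] [26.2 25.7] -89.8 (412, 265)
[522.7 -10.4] [28.4 28.4] -0.0 (289, 243)
[507.4 319.1] [56.6 10.6] -4.3 (148, 249)
[ 543.9 -301.3] [26.8 26.2] -2.1 (411, 235)
[5.907e+02 5.000e-01] [26.5 26.3] 0.3 (284, 215)
[671.1 250.1] [25.3 24.1] 2.1 (181, 182)
[672.4 254.3] [26.3 25.9] -88.5 (337, 318)
[506.4 320.9] [56.9 11. ] -4.8 (422, 298)
[589.7   2.6] [28.7 27.8] 54.1 (294, 214)
[522.1  -8.8] [28.8 27.3] -35.7 (314, 197)
[ 543.4 -300.4] [26.2 26. ] -89.0 (242, 132)
[ 472.8 -300.2] [27.3 26.7] 1.0 (263, 122)
```

View pics/fin.png

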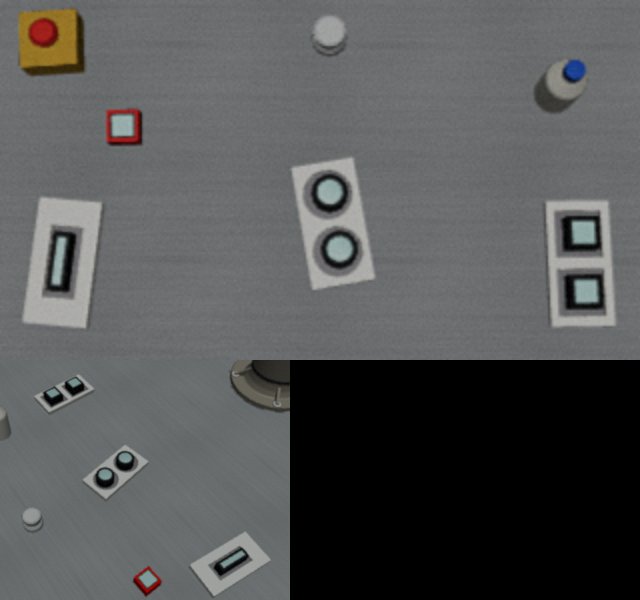

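All five cells sit inside their pockets in both views: bar (60,262), rounds (330,192) and (339,248), squares (582,232) and (584,291). The loupe, bottle and red decoy have not moved, and the arm is clear of everything.

```bash
python3 -c "
from rig import manip
print(manip.sign_off())"
```

```text
the job is handed in; nothing more can be done
None
```

All five optics are in their matching trays, glass side up, one to a pocket, with the bottle, loupe and red look-alike left where they stood; I handed the job in at about 36 s on the robot's clock.

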